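# Shut off the air to the leak tester

### The job

Shut off the air to the leak tester: slide the cover of the bench's air valve box all the way open, then push the valve lever that carries the round tag plate fully shut, a quarter turn clockwise so that it stands square across its pipe. Leave the cover open, the other valve's lever as it is, and the loose things on the bench where they are.

Things in the scene. Friction and masses are not known exactly. Their poses are not given: they have to be found in the camera images.
- valve_box: Grey steel air valve box fixed to the bench, 256 (x) by 310 (y) by 80 mm high, 93 mm with the cover channels on its long edges. Origin: centre of its underside; z up. Its +y half (y 6 to 152 mm) is the open-topped valve bay under the sliding cover; the -y half has a fixed top. Couplers on the +y wall reach y = 195 mm (45 mm high); a gauge and knob on the +x wall reach x = 165 mm (67 mm high).
- cover (a joint): Sliding aluminium cover, captive in channels: 0 m = closed over the bay, 0.140 m = fully open (stop); grows as it slides to -y of the box, over the fixed top. Starts 0 to 20 mm open, takes about 3 N, stays where left. Plate 244 by 146 by 3 mm, top face 85 mm above the bench.
- cover_lip (a point): Centre of the folded-up lip along the cover's +y edge: an upright strip 170 mm long (along the box's x), 3 mm thick with a 6 mm bead on top, rising from the plate to 105 mm above the bench; this point is 94 mm up. Axes as the box's. Pushing its outer (+y) face to -y opens the cover; the lip moves with it.
- tagged_stem (a point): Pivot axis of the tagged lever (the one to shut), at the lever's mid-height, 66 mm above the bench; fixed, axes as the box's. Of the two stems, at x = -50 and x = 35, y = 40 mm in the box frame, it may be either. Flat black lever 16 mm wide, 8 thick, 68 long; on top, 30 mm from the pivot, a round metal tag plate 32 mm across. Pipe and valve body below reach 48 mm above the bench.
- tagged_tip (a point): Middle of the tip of the tagged lever, 68 mm from its pivot, 66 mm above the bench. It turns with the lever; its y axis points outward along the lever.
- tagged_lever (a joint): Angle of the tagged lever: 0 rad = valve open, lever along its pipe, pointing to +y of the box; 1.571 rad = shut, at its stop, lever square across the pipe, pointing to +x of the box. It grows clockwise seen from above. It starts between 0 and 0.3 rad; takes about 0.22 N m (some 4 N at 55 mm) and stays where it is left.
- plain_tip (a point): Middle of the tip of the other valve's lever, which is the same but has no tag plate; 68 mm from its own pivot, 66 mm above the bench. It stands open or nearly so and is to be left so.
- oiler_mid (a point): Loose bystander: small white oil bottle with green nozzle, 42 mm diameter, 92 mm tall, standing behind the valve box. Point 35 mm above its underside.
- gauge_mid (a point): Loose bystander: round dial thickness gauge lying face up, 58 mm diameter, 23 mm high, with a stem and black grip 90 mm out to its -x. Point at the centre of the dial body, 11 mm up.
- marker_mid (a point): Loose bystander: black marker pen lying on the bench, 130 by 11 mm. Point at its middle, 6 mm up.
- tape_mid (a point): Loose bystander: cream tape measure, 58 by 34 by 56 mm high. Point at its middle, 28 mm up.
- tube0_mid (a point): Loose bystander: black bent pipe, 22 mm diameter, 280 mm long, lying on the bench with two like it. Point at its middle, 11 mm up.
- tube1_mid (a point): Loose bystander: the second black bent pipe, as the first.
- tube2_mid (a point): Loose bystander: the third black bent pipe, as the first.

How it is judged:
By the outcome, as a careful person would: the job done as asked, in the order asked, and still so for the second after the job is handed in, with the robot touching nothing.
It also fails if it takes over 54 s, if anything falls off the work surface, if the arm or the gripper's body presses on something with over 40 N, if the wrist force passes 120 N, or if a joint passes its speed limit or range.

### The arm

A 6-joint arm with a two-finger parallel gripper is mounted at the origin on the work surface. World frame = base frame: x ahead of the robot, y to its left, z up, the work surface at z = 0. Lengths are in m, angles in rad, forces in N, time in s.
With the tool pointing down it reaches from about 0.25 to 0.725 m from the base axis. Payload 4 kg.
Tool frame: the origin (TCP) lies midway between the tips of the shut fingers; the grasp point (between the pads) lies bot.pinch_z behind it (bot.pinch_z is the distance from the TCP to the grasp point, in m); z points along the fingers, y is the direction in which the jaws open and shut (so a half turn about z gives the same grasp; the last joint's range is limited). The gripper opens to 85 mm and grips with 20 to 120 N. Pads are 22 mm wide; open, the fingers measure 114 mm over their backs; the gripper's body (76 mm by 85 mm) begins 54 mm behind the grasp point. The pads swing forward as they close: fully open they stand 13 mm farther back than shut.
Start: joints at [1.12, 0.241, 0.005, 1.335, 0, 1.571], TCP at [0.218, 0.45, 0.21] pointing down, gripper open.
Joint ranges: [-2.72, 2.72], [-1.05, 1.87], [-1.09, 1.28], [-1.99, 2.15], [-1.42, 1.44], [-3.14, 3.14]. Speed limits (rad/s): [2.79, 2.79, 3.14, 3.14, 3.14, 3.14].

### API

Orientations are given as a unit quaternion [x, y, z, w].
In Python, from workcell import bot gives the robot as it stands. The module is installed in compiled form; this text tells all that it offers.
- The arm moves only by the tool move_arm, never from a script. Its argument "series" is a list that holds one entry, the list of rows, each a list of 7 numbers: the shift along the world's x, y, z in cm, then the turn, a rotation vector about the world's x, y, z in degrees, then the opening, from 0 (shut) to 1 (fully open). A call has exactly 5 rows; each row shifts and turns the pose as measured when the row begins; what a row does not reach is not made up. A row lasts 1/10 s, in which the tool goes at most 50 mm and 8.59 degrees, less where a joint would pass 70% of its speed; a pose out of reach is approached as far as the arm can. A call with a gripper value outside its range is refused whole. The fingers move at their own pace and stop on an object; the grip force is fixed at half the most. Time passes only in rows, so rows that do not move let the fingers close, or fill a call up. It gives the time, the measured TCP pose, the force and the opening at its end, in the units of the state.
- bot.get_obs(): the state, without advancing time (a new reading comes with each control period).
- bot.camera(name): name is "side" or "top"; returns (picture, depth): 384x512x3 uint8, red, green, blue; 384x512 float32, m along the optical axis (not along the pixel's ray), 0 where there is no reading.
- bot.camera_info(name): a dict with "vfov" (degrees; the focal length in pixels is half the picture's height over the tangent of half this angle, whatever the lens; pixels are square), "cx", "cy" (the principal point, pixels), "k1" (the pictures are not rectified: a ray, as slopes to the right and down, at radius r is drawn at 1 + k1 r^2 times it, then the intrinsics apply), "cam_to_world" (4x4, takes a point from camera to world coordinates). Camera axes: x right, y down, z forward; pixel columns grow to the right and rows downward; lengths in m; the calibration is good to about 2 mm. A picture is of the moment at which its call begins. camera_info takes no time and is no camera call.
- bot.job_done(): hands the job in, once; it reports no verdict.
Trained networks look in the newest picture that a camera, given by its name, has taken for a name from the list of things; names that differ only in an ending like _2 or _b are one class to them, and where a whole thing is asked for, a point or a joint stands for the part that bears it (a point fixed in the world has none). Each returns a list of dicts, best first, with "confidence" (0 to 1); they miss things now and then, are a little off and sometimes report something else, mostly with a low value. They report only what shows in the picture. A call takes as long as a camera call.
- bot.find_in(camera, target): "at" ([x, y, z] in m, in world coordinates, good to about 4 mm: the middle of the surface that is visible of it).
The state is a dict: "clock": time; "joint_pos": joint angles; "joint_vel": joint speeds; "tau": joint torques, N m; "eef_pos": TCP position; "tool_rot": TCP orientation; "ft_force": force on the tool from outside, world axes, zero at the start; "ft_torque": the same for the moment, N m; "grip_width": finger opening in m.
Only numpy, scipy, OpenCV 4.12 (cv2) and the standard library are available. Lean on these libraries where they do the work, as an engineer would, in place of code of your own. Each camera call takes 0.05 s, during which the arm holds its last target.

## Working session

There is one attempt and no reset: what is moved stays moved. The work goes in short steps, Python scripts to look and compute and a tool call to move; the robot and the scene stay as the last step left them, time stands still between calls to the robot, and variables do not carry over. Pictures are saved under pics/ and viewed, and the job is handed in when it is done.

Besides the shell and the picture viewer there is one more tool, called as name(argument=value, ...), one argument or row to a line, values as JSON. move_arm: Moves the arm, as the interface text tells. Its arguments: {"type":"object","properties":{"series":{"type":"array","items":{"type":"array","items":{"type":"array","items":{"type":"number"}}}}},"required":["series"]}

```bash
mkdir -p pics
cat > h.py <<'E'
import numpy as np, cv2
from workcell import bot
def snap(n,f):
    p,d=bot.camera(n); cv2.imwrite('pics/'+f,p[:,:,::-1]); np.save('pics/'+f+'.npy',d); return p,d
def world(n,u,v,z):
    i=bot.camera_info(n); f=192/np.tan(np.radians(i['vfov']/2))
    K=np.array([[f,0,i['cx']],[0,f,i['cy']],[0,0,1.]])
    s=cv2.undistortPoints(np.array([[[u,v]]],float),K,np.array([i['k1'],0,0,0.]))[0,0]
    return (i['cam_to_world']@np.array([s[0]*z,s[1]*z,z,1]))[:3]
def onz(n,u,v,h):
    a=world(n,u,v,0.1);b=world(n,u,v,1.0); t=(h-a[2])/(b[2]-a[2]); return a+t*(b-a)
E
python3 - <<'E'
from h import *
np.set_printoptions(precision=4,suppress=True)
for n in('top','side'):
    snap(n,n+'0.png')
    print(n,bot.camera_info(n))
    for t in ['valve_box','cover','cover_lip','tagged_lever','plain_tip','oiler_mid','gauge_mid','marker_mid','tape_mid','tube0_mid']:
        print(t,[(np.round(r['at'],3),round(r['confidence'],2)) for r in bot.find_in(n,t)[:3]])
print(bot.get_obs(), bot.pinch_z)
E
```

```text
top {'vfov': 51.03022640195482, 'cx': 257.2476979535723, 'cy': 190.88897715309548, 'k1': -0.008740786569285421, 'cam_to_world': array([[ 0.0175, -0.9939,  0.1087,  0.4489],
       [-0.9997, -0.0158,  0.017 ,  0.0255],
       [-0.0152, -0.1089, -0.9939,  1.2719],
       [ 0.    ,  0.    ,  0.    ,  1.    ]])}
valve_box [(array([0.579, 0.043, 0.088]), 0.71), (array([0.45 , 0.461, 0.02 ]), 0.68)]
cover []
cover_lip [(array([0.57 , 0.109, 0.084]), 0.64)]
tagged_lever []
plain_tip []
oiler_mid [(array([0.757, 0.147, 0.052]), 0.5), (array([0.566, 0.313, 0.019]), 0.41)]
gauge_mid [(array([0.568, 0.316, 0.021]), 0.96)]
marker_mid [(array([ 0.607, -0.161,  0.013]), 0.65), (array([0.435, 0.526, 0.02 ]), 0.42)]
tape_mid [(array([ 0.338, -0.419,  0.054]), 0.73), (array([ 0.606, -0.166,  0.014]), 0.6)]
tube0_mid [(array([0.451, 0.463, 0.021]), 0.69)]
side {'vfov': 57.069650335085996, 'cx': 255.1838584433624, 'cy': 185.61670446999875, 'k1': 0.027541405674588324, 'cam_to_world': array([[ 0.8673, -0.3362,  0.367 ,  0.0916],
       [-0.4976, -0.569 ,  0.6547, -0.7537],
       [-0.0113, -0.7504, -0.66
[... 375 characters left out ...]
rray([0.559, 0.308, 0.023]), 0.66), (array([0.436, 0.448, 0.017]), 0.66)]
marker_mid [(array([ 0.607, -0.17 ,  0.011]), 0.47)]
tape_mid [(array([ 0.332, -0.436,  0.056]), 0.87)]
tube0_mid [(array([0.439, 0.448, 0.016]), 0.76)]
{'clock': 1.1, 'joint_pos': array([1.12  , 0.2406, 0.005 , 1.3352, 0.    , 1.5708]), 'joint_vel': array([-0.0003, -0.0017,  0.0019,  0.0007, -0.    , -0.0011]), 'tau': array([  0.0017, -37.2219,  25.2697,   0.0013,   0.0003,   0.    ]), 'eef_pos': array([0.2178, 0.45  , 0.2101]), 'tool_rot': array([ 0.2235,  0.9747, -0.    , -0.    ]), 'ft_force': array([0.7616, 0.2273, 0.4178]), 'ft_torque': array([ 0.0086, -0.0502,  0.0054]), 'grip_width': 0.08537721811632026} 0.0187
```

View pics/top0.png

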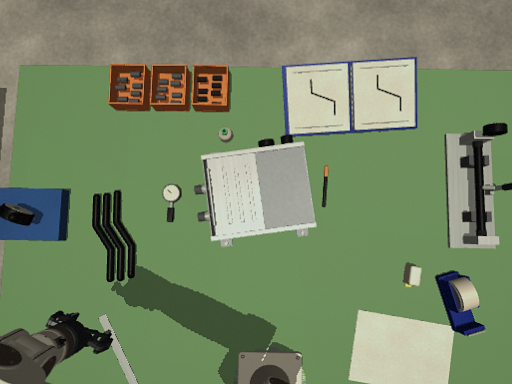

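View pics/side0.png

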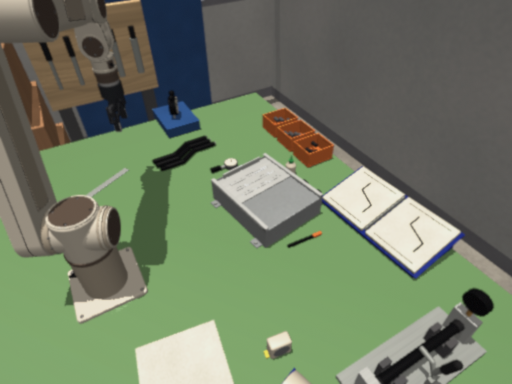

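Run:
```python
from h import *
np.set_printoptions(precision=4,suppress=True)
d=np.load('pics/top0.png.npy'); i=bot.camera_info('top'); f=192/np.tan(np.radians(i['vfov']/2))
K=np.array([[f,0,i['cx']],[0,f,i['cy']],[0,0,1.]])
vv,uu=np.mgrid[0:384,0:512]
s=cv2.undistortPoints(np.stack([uu,vv],-1).reshape(-1,1,2).astype(float),K,np.array([i['k1'],0,0,0.])).reshape(384,512,2)
P=np.stack([s[...,0]*d,s[...,1]*d,d,np.ones_like(d)],-1)@i['cam_to_world'].T
Z=P[...,2]
m=(Z>.07)&(Z<.12)&(uu>190)&(uu<330)&(vv>130)&(vv<250)
n,l,st,c=cv2.connectedComponentsWithStats(m.astype(np.uint8)); k=1+np.argmax(st[1:,4]); m=l==k
r=cv2.minAreaRect(P[...,:2][m].astype(np.float32)*1000); print(r,cv2.boxPoints(r))
# height along rows
for v in (190,200): print([ (u,round(Z[v,u]*1000)) for u in range(200,318,3)])
for v in (190,):print([np.round(P[v,u,:2],3) for u in (205,210,215)])
p=cv2.imread('pics/top0.png'); cv2.imwrite('pics/top0z.png',cv2.resize(p[125:255,180:340],None,fx=5,fy=4.6,interpolation=3)[:598])
```

```text
((581.2362670898438, 44.071136474609375), (256.7275085449219, 310.700439453125), 8.639851570129395) [[ 430.992   178.3753]
 [ 477.6663 -128.7994]
 [ 731.4805  -90.233 ]
 [ 684.8062  216.9417]]
[(200, 47), (203, 42), (206, 83), (209, 36), (212, 84), (215, 87), (218, 86), (221, 82), (224, 85), (227, 85), (230, 83), (233, 85), (236, 82), (239, 87), (242, 88), (245, 86), (248, 87), (251, 92), (254, 82), (257, 85), (260, 78), (263, 77), (266, 82), (269, 79), (272, 81), (275, 81), (278, 79), (281, 80), (284, 78), (287, 76), (290, 81), (293, 78), (296, 81), (299, 85), (302, 79), (305, 84), (308, 81), (311, 0), (314, 3), (317, 1)]
[(200, -2), (203, 2), (206, 1), (209, 50), (212, 103), (215, 86), (218, 86), (221, 81), (224, 83), (227, 90), (230, 83), (233, 87), (236, 82), (239, 84), (242, 88), (245, 86), (248, 87), (251, 87), (254, 86), (257, 85), (260, 84), (263, 75), (266, 85), (269, 80), (272, 78), (275, 81), (278, 81), (281, 84), (284, 75), (287, 79), (290, 78), (293, 81), (296, 77), (299, 85), (302, 81), (305, 81), (308, 82), (311, 84), (314, 3), (317, 3)]
[array([0.583, 0.207]), array([0.577, 0.184]), array([0.579, 0.171])]
```

View pics/top0z.png

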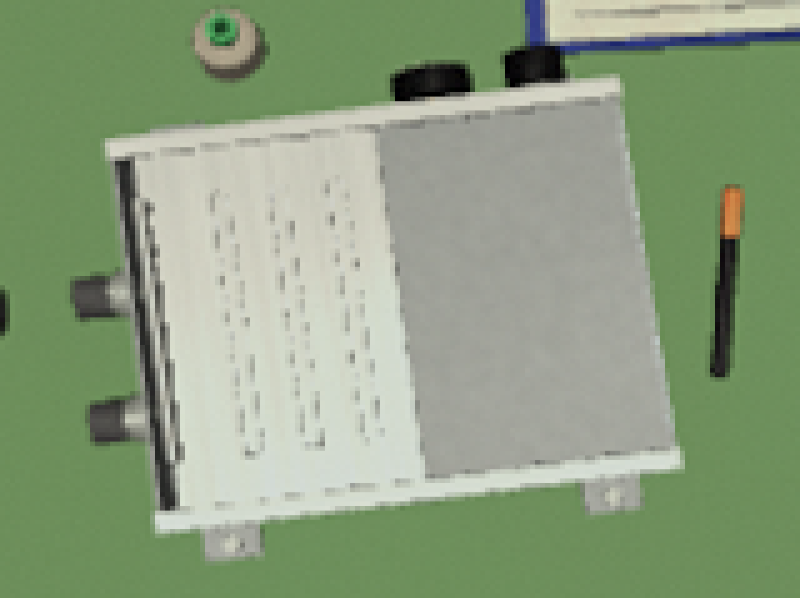

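move_arm(
  series=[
    [[3.4,-2.3,0,0,0,-5.6,0],[3.4,-2.3,0,0,0,-5.6,0],[3.4,-2.3,0,0,0,-5.6,0],[3.4,-2.3,0,0,0,-5.6,0],[3.4,-2.3,0,0,0,-5.6,0]],
  ],
)

```text
clock: 1.6
eef_pos: [0.3887, 0.3349, 0.2103]
tool_rot: [0.455, 0.89, 0.001, -0.0]
ft_force: [0.4, 0.2, -0.1]
grip_width: 0.0123
```

move_arm(
  series=[
    [[3.4,-2.3,0,0,0,-5.6,0],[3.4,-2.3,-1,0,0,-5.6,0],[3.4,-2.3,-2,0,0,-5.6,0],[3.4,-2.3,-2,0,0,-5.6,0],[3.4,-2.3,-1,0,0,-5.6,0]],
  ],
)

```text
clock: 2.1
eef_pos: [0.5671, 0.2153, 0.1513]
tool_rot: [0.665, 0.747, 0.005, 0.002]
ft_force: [-0.7, 0.4, 0.8]
grip_width: 0.0
```

```bash
cat >> h.py <<'E'
def st():
    from scipy.spatial.transform import Rotation as R
    o=bot.get_obs(); r=R.from_quat(o['tool_rot']).as_matrix(); e=o['eef_pos']
    a=np.radians(8.64); ex=np.array([np.cos(a),np.sin(a)]); ey=np.array([-ex[1],ex[0]])
    q=e[:2]-[.5812,.0441]
    print('t',round(o['clock'],2),'eef',np.round(e,4),'box',np.round([q@ex*1e3,q@ey*1e3],1),'jaw',np.round(np.degrees(np.arctan2(r[1,1],r[0,1])),1),'z',np.round(r[:,2],3),'F',np.round(o['ft_force'],1),'w',round(o['grip_width'],4),'j',np.round(o['joint_pos'],2))
E
python3 -c "
from h import *
st()"
```

```text
t 2.1 eef [0.5671 0.2153 0.1513] box [ 11.7 171.4] jaw 6.6 z [ 0.009  0.005 -1.   ] F [-0.7  0.4  0.8] w 0.0 j [0.36 0.47 0.19 1.27 0.   1.82]
```

move_arm(
  series=[
    [[-1.1,0.3,0,0,0,2,0],[0,0,-3,0,0,0,0],[0,0,-2,0,0,0,0],[0,0,-0.8,0,0,0,0],[0,0,0,0,0,0,0]],
  ],
)

```text
clock: 2.6
eef_pos: [0.5587, 0.2136, 0.0881]
tool_rot: [0.654, 0.756, 0.003, 0.001]
ft_force: [-0.4, -0.8, 0.5]
grip_width: -0.0001
```

```bash
python3 -c "
from h import *
st()
p,_=snap('side','s1.png'); cv2.imwrite('pics/s1z.png',cv2.resize(p[100:270,170:350,::-1],None,fx=3.5,fy=3.5,interpolation=3))"
```

```text
t 2.6 eef [0.5587 0.2136 0.0881] box [  3.2 170.9] jaw 8.3 z [ 0.006  0.003 -1.   ] F [-0.4 -0.8  0.5] w -0.0001 j [0.36 0.5  0.06 1.13 0.   1.79]
```

View pics/s1z.png

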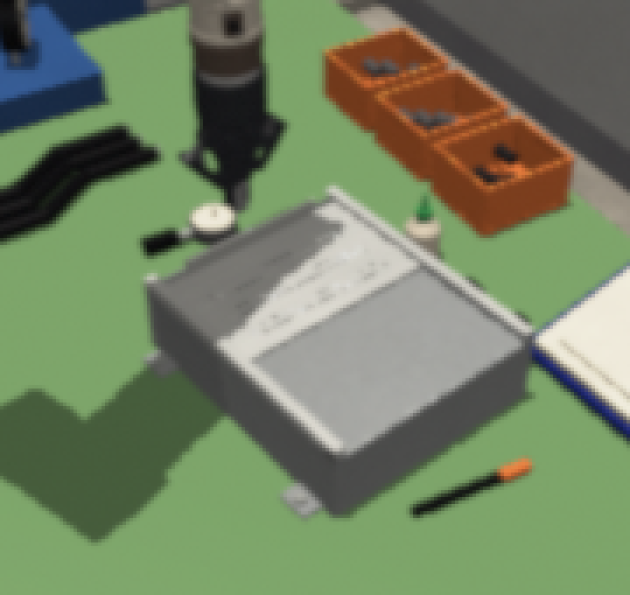

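The side view shows the shut fingers just behind the lip's outer face, near its middle (about (238,195) in the crop). I start the push.

move_arm(
  series=[
    [[0,0,0.4,0,0,0,0],[0.1,-1.0,0,0,0,0,0],[0.1,-1.0,0,0,0,0,0],[0.1,-1.0,0,0,0,0,0],[0.1,-1.0,0,0,0,0,0]],
  ],
)

```text
clock: 3.15
eef_pos: [0.5657, 0.1736, 0.0986]
tool_rot: [0.653, 0.758, 0.008, 0.004]
ft_force: [-0.5, 0.1, -0.3]
grip_width: -0.0
```

```bash
python3 -c "
from h import *
st()"
```

```text
t 3.15 eef [0.5657 0.1736 0.0986] box [  4.1 130.3] jaw 8.5 z [ 0.016  0.006 -1.   ] F [-0.5  0.1 -0.3] w -0.0 j [0.3  0.47 0.05 1.13 0.   1.72]
```

```bash
python3 -c "
from h import *
p,_=snap('side','s2.png'); cv2.imwrite('pics/s2z.png',cv2.resize(p[100:270,170:350,::-1],None,fx=3.5,fy=3.5,interpolation=3))
p,_=snap('top','t2.png'); cv2.imwrite('pics/t2z.png',cv2.resize(p[125:255,180:340,::-1],None,fx=4.5,fy=4.5,interpolation=3));st()"
```

```text
t 3.25 eef [0.5657 0.1727 0.0984] box [  4.  129.5] jaw 8.4 z [ 0.015  0.006 -1.   ] F [-0.3  0.   0.3] w 0.0002 j [0.3  0.47 0.05 1.13 0.   1.72]
```

View pics/s2z.png

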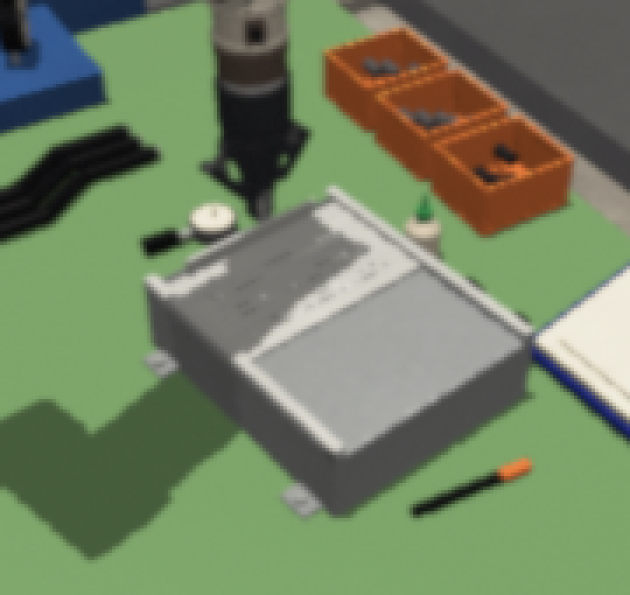

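View pics/t2z.png

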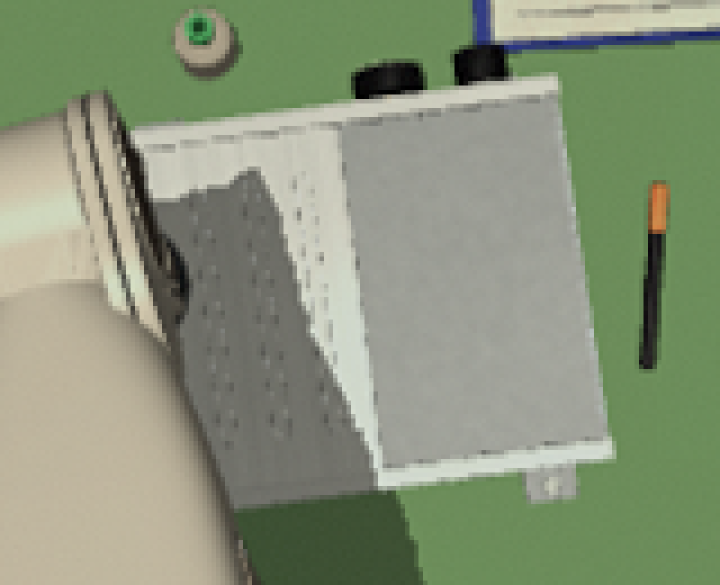

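```bash
python3 -c "
from h import *
a=np.radians(8.64); ex=np.array([np.cos(a),np.sin(a)]); ey=np.array([-ex[1],ex[0]])
def b(u,v,h):
    q=onz('top',u,v,h)[:2]-[.5812,.0441]; return np.round([q@ex*1e3,q@ey*1e3],1)
print('cover -y edge',b(180+378/5,125+130/4.6,.085),b(180+424/5,125+470/4.6,.085))
print('corners',b(180+106/5,125+142/4.6,.093),b(180+157/5,125+525/4.6,.093))
print('lip dark line',b(180+150/5,125+205/4.6,.105),b(180+178/5,125+460/4.6,.105),'wall',b(180+118/5,125+160/4.6,.08))
def proj(n,P):
    i=bot.camera_info(n); f=192/np.tan(np.radians(i['vfov']/2)); T=np.linalg.inv(i['cam_to_world'])
    c=T@np.append(P,1); s=c[:2]/c[2]; s=s*(1+i['k1']*(s@s)); return s*f+[i['cx'],i['cy']]
def box(x,y,z): return np.append(np.array([.5812,.0441])+x/1e3*ex+y/1e3*ey,z)
for P in (bot.get_obs()['eef_pos'],box(-85,145,.105),box(85,145,.105),box(85,130,.105),box(-85,130,.105),box(-85,115,.105)): print((proj('side',P)-[170,100])*3.5)
p=cv2.imread('pics/s2.png'); cv2.imwrite('pics/s2zz.png',cv2.resize(p[140:200,200:280],None,fx=10,fy=10,interpolation=3))
"
```

```text
cover -y edge [110.9  -8.1] [-111.6   -5.7]
corners [123.5 153.9] [-125.4  153.4]
lip dark line [ 76.7 131.4] [-86.8 134.8] wall [113.5 149.8]
[260.29622112 234.07764086]
[182.97771616 255.5816702 ]
[310.06024966 193.79949064]
[318.6429345  200.10691251]
[191.20939411 262.7054669 ]
[199.5551186  269.92820288]
```

View pics/s2zz.png

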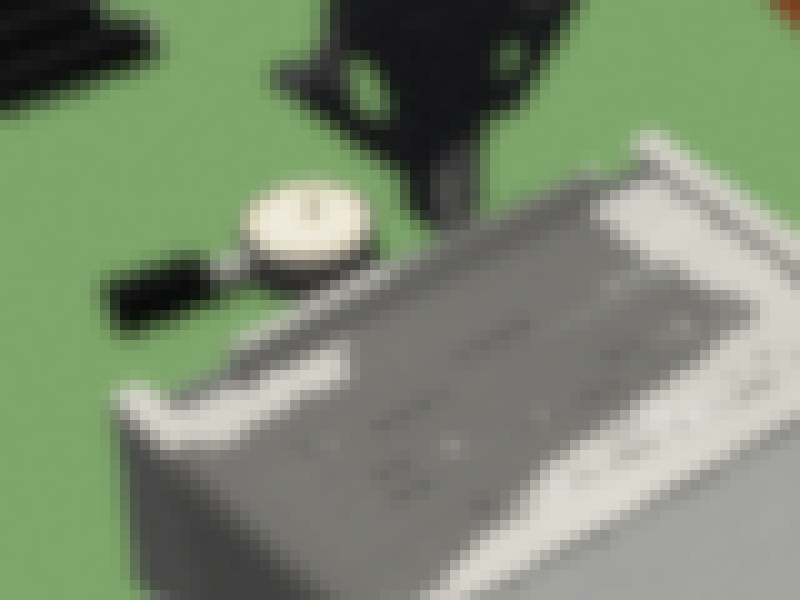

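move_arm(
  series=[
    [[0,0,-0.6,-0.3,0.9,0,0],[0.1,-0.6,0,0,0,0,0],[0.1,-0.6,0,0,0,0,0],[0.1,-0.6,0,0,0,0,0],[0.1,-0.6,0,0,0,0,0]],
  ],
)

```text
clock: 3.75
eef_pos: [0.5697, 0.1474, 0.0911]
tool_rot: [0.653, 0.757, -0.001, -0.001]
ft_force: [0.1, -0.3, 0.4]
grip_width: -0.0002
```

```bash
python3 -c "
from h import *
p,_=snap('side','s3.png'); cv2.imwrite('pics/s3z.png',cv2.resize(p[120:220,190:320,::-1],None,fx=6,fy=6,interpolation=3))
st()"
```

```text
t 3.8 eef [0.5698 0.1463 0.0911] box [  4.1 102.8] jaw 8.4 z [-0.003 -0.001 -1.   ] F [-0.6 -0.2 -0.5] w 0.0 j [0.25 0.49 0.05 1.14 0.   1.68]
```

View pics/s3z.png

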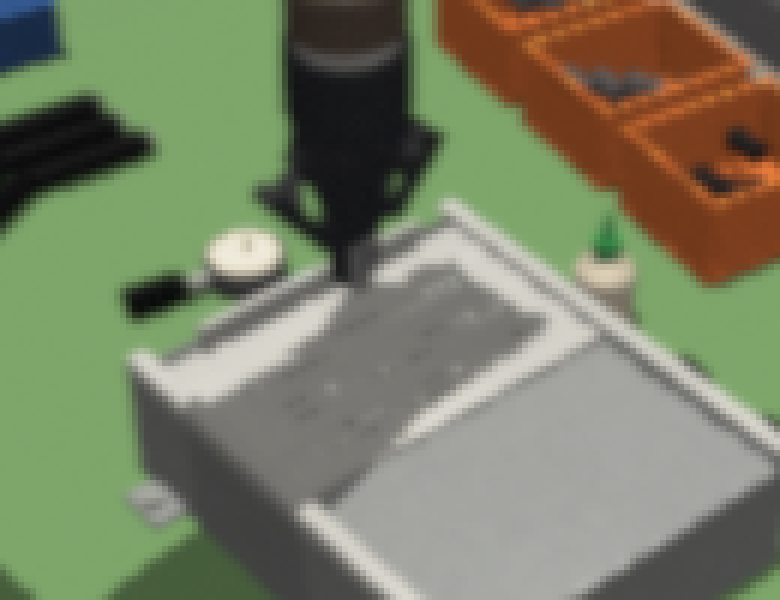

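```bash
python3 -c "
from h import *
a=np.radians(8.64); ex=np.array([np.cos(a),np.sin(a)]); ey=np.array([-ex[1],ex[0]])
def proj(n,P):
    i=bot.camera_info(n); f=192/np.tan(np.radians(i['vfov']/2)); T=np.linalg.inv(i['cam_to_world'])
    c=T@np.append(P,1); s=c[:2]/c[2]; s=s*(1+i['k1']*(s@s)); return s*f+[i['cx'],i['cy']]
def box(x,y,z): return np.append(np.array([.5812,.0441])+x/1e3*ex+y/1e3*ey,z)
e=bot.get_obs()['eef_pos']
p=cv2.imread('pics/s3.png'); q=cv2.resize(p[120:220,190:320],None,fx=6,fy=6,interpolation=3)
def dot(P,c):
    u=(proj('side',P)-[190,120]+.5)*6; print(u); cv2.circle(q,tuple(int(x) for x in u),3,c,-1)
dot(e,(0,0,255)); dot(e+[0,0,.02],(0,255,255))
for x in(-85,85):
  dot(box(x,138,.105),(255,0,0)); dot(box(x,138,.085),(255,0,255))
for x,y in((-128,155),(128,155),(-128,-155),(128,-155)): dot(box(x,y,.093),(0,255,0))
cv2.imwrite('pics/s3d.png',q)
"
```

```text
[355.7765764  314.23070609]
[355.01618342 288.91039148]
[203.23736456 326.81816877]
[205.55823486 352.07149717]
[421.37416493 220.25621596]
[421.4596744  245.09908795]
[129.96428848 356.93459471]
[455.80203762 198.25147612]
[458.3182809  656.83622605]
[801.72396713 445.05253473]
```

View pics/s3d.png

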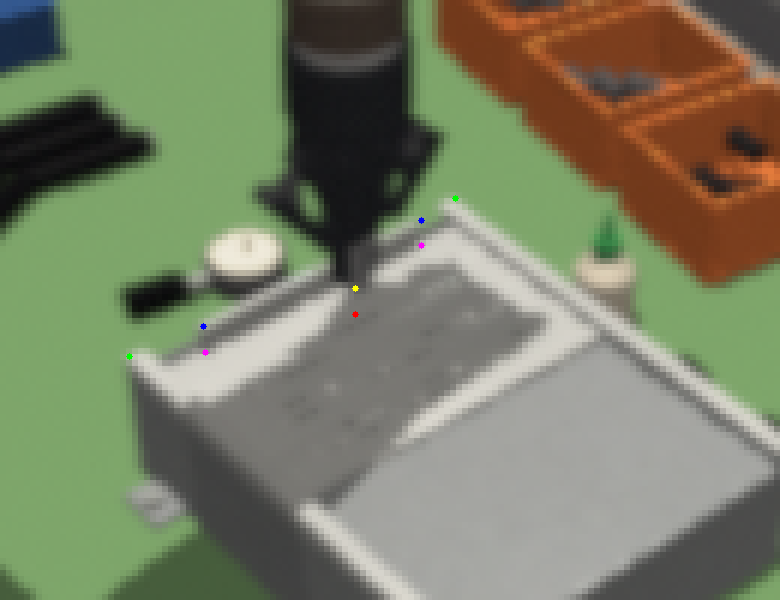

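```bash
python3 -c "
from h import *
np.set_printoptions(precision=4,suppress=True)
d=np.load('pics/s3.png.npy'); 
for v in range(154,175):
  print(v,[tuple(np.round(world('side',u,v,d[v,u])*1000).astype(int)) if d[v,u]>0 else 0 for u in (246,248,250,252)])
st()
"
```

```text
154 [(np.int64(557), np.int64(139), np.int64(183)), (np.int64(559), np.int64(128), np.int64(189)), (np.int64(568), np.int64(129), np.int64(185)), (np.int64(577), np.int64(132), np.int64(180))]
155 [(np.int64(556), np.int64(138), np.int64(179)), (np.int64(559), np.int64(129), np.int64(184)), (np.int64(569), np.int64(132), np.int64(178)), (np.int64(581), np.int64(139), np.int64(169))]
156 [(np.int64(563), np.int64(152), np.int64(163)), (np.int64(560), np.int64(130), np.int64(179)), (np.int64(577), np.int64(147), np.int64(161)), (np.int64(581), np.int64(139), np.int64(165))]
157 [(np.int64(558), np.int64(142), np.int64(167)), (np.int64(564), np.int64(137), np.int64(168)), (np.int64(574), np.int64(141), np.int64(161)), (np.int64(580), np.int64(138), np.int64(161))]
158 [(np.int64(557), np.int64(140), np.int64(164)), (np.int64(563), np.int64(136), np.int64(165)), (np.int64(574), np.int64(141), np.int64(157)), (np.int64(579), np.int64(136), np.int64(158))]
159 [(np.int64(556), np.int64(138), np.int64(162)), (np.int64(562), np.int64(134), np.int64(162)), (np.int64(572), np.int64(138), np.in
[... 2365 characters left out ...]
int64(562), np.int64(154), np.int64(88)), (np.int64(571), np.int64(155), np.int64(84)), (np.int64(576), np.int64(148), np.int64(87)), (np.int64(585), np.int64(149), np.int64(82))]
173 [(np.int64(561), np.int64(152), np.int64(85)), (np.int64(567), np.int64(147), np.int64(87)), (np.int64(574), np.int64(145), np.int64(85)), (np.int64(578), np.int64(137), np.int64(89))]
174 [(np.int64(559), np.int64(148), np.int64(85)), (np.int64(568), np.int64(149), np.int64(80)), (np.int64(571), np.int64(139), np.int64(85)), (np.int64(577), np.int64(134), np.int64(87))]
t 3.8 eef [0.5698 0.1463 0.0911] box [  4.1 102.8] jaw 8.4 z [-0.003 -0.001 -1.   ] F [-0.6 -0.2 -0.5] w 0.0 j [0.25 0.49 0.05 1.14 0.   1.68]
```

The shut finger cleared the lip and is now over the plate: the side view and depth put the tip near z≈0.113 with the TCP reported at 0.091. The reported TCP seems to lie about 20 mm below the real tip. I go down a little and measure this again before going back behind the lip.

move_arm(
  series=[
    [[0,0,-0.5,0,0,0,0],[0,0,-0.5,0,0,0,0],[0,0,-0.3,0,0,0,0],[0,0,0,0,0,0,0],[0,0,0,0,0,0,0]],
  ],
)

```text
clock: 4.3
eef_pos: [0.5695, 0.1462, 0.0766]
tool_rot: [0.654, 0.757, -0.001, -0.001]
ft_force: [-0.5, 0.3, -0.5]
grip_width: 0.0002
```

```bash
python3 -c "
from h import *
p,d=snap('side','s4.png'); cv2.imwrite('pics/s4z.png',cv2.resize(p[140:190,220:285,::-1],None,fx=12,fy=12,interpolation=3))
st()
for v in range(160,178):
  print(v,*[np.round(world('side',u,v,d[v,u])*1000).astype(int) if d[v,u]>0 else 0 for u in (246,248,249,250)])
"
```

```text
t 4.35 eef [0.5695 0.1462 0.0766] box [  3.7 102.7] jaw 8.4 z [-0.004 -0.    -1.   ] F [0.1 0.4 0.1] w 0.0002 j [0.25 0.5  0.03 1.1  0.   1.68]
160 [561 148 149] [560 132 160] [564 132 158] [573 141 149]
161 [555 137 154] [561 133 154] [565 133 153] [569 134 150]
162 [555 137 149] [562 136 147] [565 133 148] [569 133 146]
163 [552 132 149] [561 135 144] [563 130 146] [570 135 140]
164 [559 145 133] [561 135 139] [565 133 139] [570 136 135]
165 [560 147 127] [564 140 130] [567 137 131] [569 134 132]
166 [558 144 126] [561 135 130] [567 137 126] [570 137 125]
167 [558 144 121] [563 138 122] [566 136 123] [571 138 120]
168 [559 147 113] [563 139 118] [565 135 119] [570 136 117]
169 [560 149 107] [562 138 114] [567 140 110] [570 137 111]
170 [570 169  84] [563 139 108] [565 135 110] [570 136 107]
171 [567 164  84] [564 141 101] [565 135 105] [568 134 105]
172 [562 153  89] [570 153  86] [573 151  86] [575 146  89]
173 [561 153  84] [567 147  86] [572 149  83] [574 145  85]
174 [558 146  86] [564 142  87] [566 138  89] [570 137  88]
175 [555 142  85] [561 136  87] [564 134  87] [567 133  87]
176 [552 135  87] [559 133  85] [561 129  88] [566 131  84]
177 [549 131  86] [556 128  85] [560 127  85] [562 124  86]
```

View pics/s4z.png

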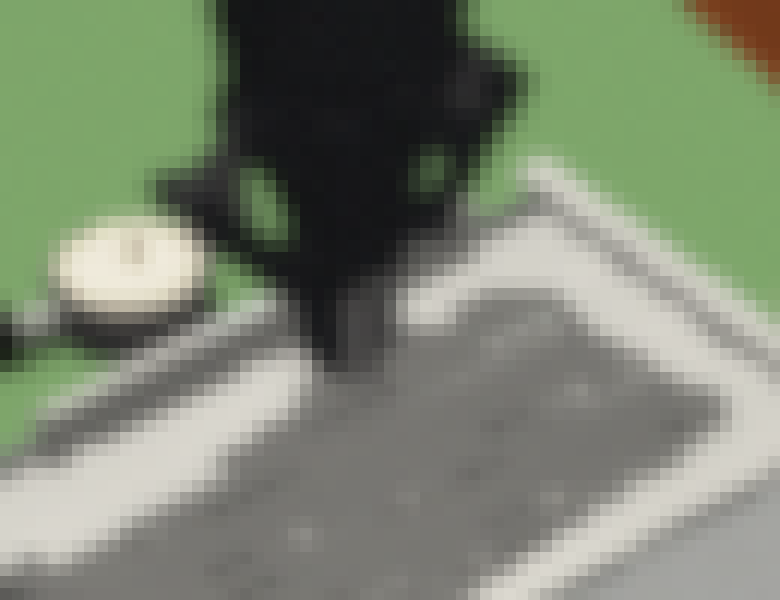

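move_arm(
  series=[
    [[0,0,2.8,0,0,0,0],[-0.5,3.4,0,0,0,0,0],[-0.5,3.4,0,0,0,0,0],[0,0,-2,0,0,0,0],[0,0,-1.5,0,0,0,0]],
  ],
)

```text
clock: 4.85
eef_pos: [0.562, 0.218, 0.0737]
tool_rot: [0.654, 0.756, 0.003, 0.0]
ft_force: [-0.3, -1.1, -0.6]
grip_width: 0.0001
```

```bash
python3 -c "
from h import *
st()"
```

```text
t 4.85 eef [0.562  0.218  0.0737] box [  7.2 174.8] jaw 8.3 z [ 0.004  0.003 -1.   ] F [-0.3 -1.1 -0.6] w 0.0001 j [0.37 0.52 0.06 1.1  0.   1.8 ]
```

move_arm(
  series=[
    [[-0.5,0,0,0,0,0,0],[0,0,-0.2,0,0,0,0],[0.1,-1.0,0,0,0,0,0],[0.1,-1.0,0,0,0,0,0],[0.1,-1.0,0,0,0,0,0]],
  ],
)

```text
clock: 5.35
eef_pos: [0.559, 0.188, 0.0719]
tool_rot: [0.653, 0.757, 0.003, -0.0]
ft_force: [0.2, 4.4, -2.8]
grip_width: -0.0001
```

```bash
python3 -c "
from h import *
st()"
```

```text
t 5.35 eef [0.559  0.188  0.0719] box [ -0.3 145.6] jaw 8.5 z [ 0.003  0.005 -1.   ] F [ 0.2  4.4 -2.8] w -0.0001 j [0.32 0.5  0.02 1.08 0.   1.75]
```

move_arm(
  series=[
    [[0.2,-1.2,0,0,0,0,0],[0.2,-1.2,0,0,0,0,0],[0.2,-1.2,0,0,0,0,0],[0.1,-1.2,0,0,0,0,0],[0.2,-1.2,0,0,0,0,0]],
  ],
)

```text
clock: 5.85
eef_pos: [0.5686, 0.124, 0.0722]
tool_rot: [0.653, 0.757, 0.005, -0.002]
ft_force: [-1.5, 3.9, -1.5]
grip_width: 0.0001
```

```bash
python3 -c "
from h import *
st()"
```

```text
t 5.85 eef [0.5686 0.124  0.0722] box [-0.5 80.9] jaw 8.4 z [ 0.003  0.01  -1.   ] F [-1.5  3.9 -1.5] w 0.0001 j [ 0.21  0.49 -0.    1.07  0.01  1.63]
```

move_arm(
  series=[
    [[0.2,-1.2,0,-0.3,0,0,0],[0.2,-1.2,0,0,0,0,0],[0.2,-1.2,0,0,0,0,0],[0.1,-0.8,0,0,0,0,0],[0.1,-0.5,0,0,0,0,0]],
  ],
)

```text
clock: 6.35
eef_pos: [0.5769, 0.0693, 0.0721]
tool_rot: [0.654, 0.757, 0.002, -0.001]
ft_force: [-2.5, 14.7, -1.5]
grip_width: 0.0
```

```bash
python3 -c "
from h import *
st()"
```

```text
t 6.35 eef [0.5769 0.0693 0.0721] box [-0.5 25.5] jaw 8.3 z [ 0.001  0.005 -1.   ] F [-2.5 14.7 -1.5] w 0.0 j [ 0.12  0.49 -0.    1.08  0.01  1.54]
```

move_arm(
  series=[
    [[0,-0.2,0,0,0,0,0],[0,-0.2,0,0,0,0,0],[0,0,0,0,0,0,0],[0,0,0,0,0,0,0],[0,0,0,0,0,0,0]],
  ],
)

```text
clock: 6.85
eef_pos: [0.5768, 0.0699, 0.0724]
tool_rot: [0.652, 0.758, 0.007, -0.005]
ft_force: [0.6, 4.0, -2.2]
grip_width: 0.0002
```

```bash
python3 -c "
from h import *
st()"
```

```text
t 6.85 eef [0.5768 0.0699 0.0724] box [-0.5 26.2] jaw 8.5 z [ 0.001  0.017 -1.   ] F [ 0.6  4.  -2.2] w 0.0002 j [ 0.11  0.49 -0.    1.08  0.02  1.53]
```

move_arm(
  series=[
    [[-0.1,1,0,-0.9,0,0,0],[-0.3,2,3,0,0,0,0],[-1,4,2,0,0,0,0],[-2,4.5,0,0,0,0,0],[-2,4.5,0,0,0,0,0]],
  ],
)

```text
clock: 7.35
eef_pos: [0.5251, 0.2254, 0.125]
tool_rot: [0.659, 0.752, -0.002, 0.006]
ft_force: [0.3, 0.7, 0.2]
grip_width: -0.0
```

move_arm(
  series=[
    [[-2,4.5,0,0,0,0,0],[-2,4.5,0,0,0,0,0],[-2,3,0,0,0,0,0],[0,0,0,0,0,0,0],[0,0,0,0,0,0,0]],
  ],
)

```text
clock: 7.85
eef_pos: [0.4621, 0.3548, 0.1283]
tool_rot: [0.656, 0.755, -0.0, 0.013]
ft_force: [0.4, -0.3, -0.7]
grip_width: -0.0002
```

```bash
python3 -c "
from h import *
p,d=snap('side','s5.png'); cv2.imwrite('pics/s5z.png',cv2.resize(p[130:250,190:340,::-1],None,fx=5,fy=5,interpolation=3))
p,d=snap('top','t5.png'); cv2.imwrite('pics/t5z.png',cv2.resize(p[130:250,190:330,::-1],None,fx=5,fy=5,interpolation=3))
st()
for n in('top','side'):
    for t in ['cover_lip','tagged_lever','tagged_tip','plain_tip']:
        print(n,t,[(np.round(r['at'],3),round(r['confidence'],2)) for r in bot.find_in(n,t)[:3]])
"
```

```text
t 7.95 eef [0.4625 0.3538 0.1281] box [-70.8 324. ] jaw 7.9 z [ 0.018 -0.017 -1.   ] F [ 0.8  0.7 -0.6] w -0.0001 j [ 0.67  0.44  0.08  1.2  -0.02  2.1 ]
top cover_lip [(array([ 0.59 , -0.016,  0.085]), 0.66)]
top tagged_lever [(array([0.524, 0.1  , 0.074]), 0.71)]
top tagged_tip [(array([0.528, 0.104, 0.074]), 0.47)]
top plain_tip [(array([0.604, 0.115, 0.073]), 0.53)]
side cover_lip [(array([ 0.586, -0.016,  0.088]), 0.97)]
side tagged_lever [(array([0.522, 0.104, 0.074]), 0.56)]
side tagged_tip [(array([0.528, 0.108, 0.069]), 0.52)]
side plain_tip [(array([0.605, 0.124, 0.07 ]), 0.58), (array([ 0.567, -0.016,  0.079]), 0.27)]
```

View pics/t5z.png

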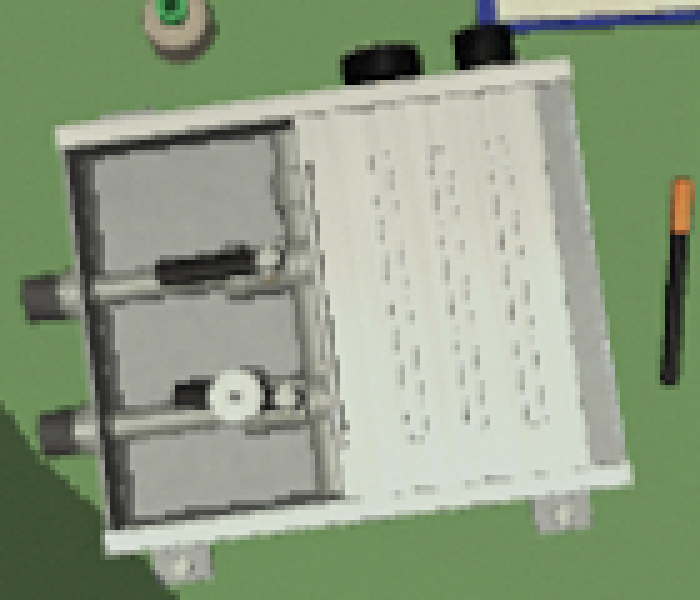

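View pics/s5z.png

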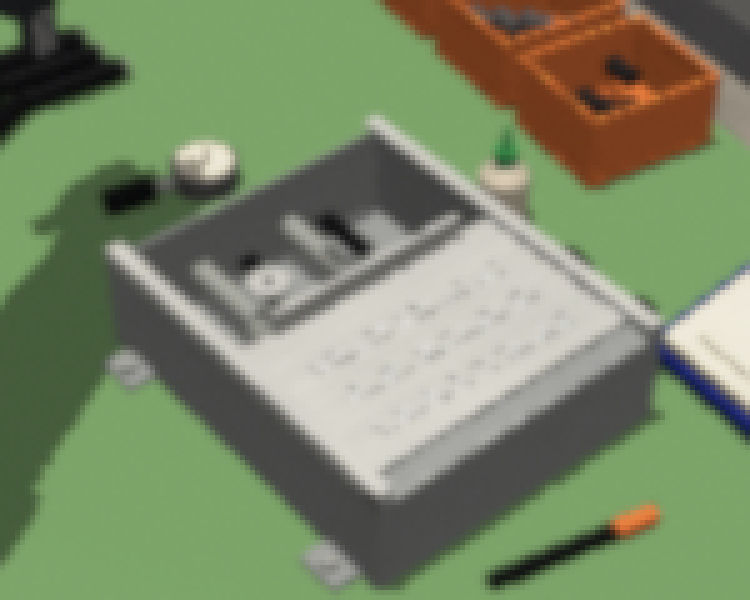

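```bash
python3 -c "
from h import *
a=np.radians(8.64); ex=np.array([np.cos(a),np.sin(a)]); ey=np.array([-ex[1],ex[0]])
def b(u,v,h):
    w=onz('top',190+u/5-.4,130+v/5-.4,h); q=w[:2]-[.5812,.0441]; print(np.round([q@ex*1e3,q@ey*1e3],1),w)
for A in ((540,85,.085),(590,465,.085),(300,125,.085),(342,490,.085),(308,165,.105),(345,445,.105),(285,393,.07),(175,395,.066),(237,395,.074),(268,258,.07),(158,271,.066)): b(*A)
"
```

```text
[ 113.9 -135.7] [ 0.71422071 -0.07292818  0.085     ]
[-115.1 -132.1] [ 0.48726109 -0.10377067  0.085     ]
[109.3  10.3] [0.68773556 0.07066868 0.085     ]
[-110.2   14.3] [0.47012752 0.04169505 0.085     ]
[80.9  8.6] [0.65986635 0.06472888 0.105     ]
[-85.1   8.9] [0.49576417 0.04013441 0.105     ]
[-48.   40.6] [0.52764103 0.07702326 0.07      ]
[-40.1 106.4] [0.52560306 0.14331777 0.066     ]
[-45.6  69. ] [0.5257091  0.10548556 0.074     ]
[34.2 40.2] [0.60898093 0.08894564 0.07      ]
[ 35.9 107.3] [0.60054786 0.15560284 0.066     ]
```

```bash
python3 -c "
from h import *
a=np.radians(8.64); ex=np.array([np.cos(a),np.sin(a)]); ey=np.array([-ex[1],ex[0]])
def W(x,y): return np.array([58.12,4.41])+x/10*ex+y/10*ey
pts=[W(-78,94)]
for th in np.arange(.13,1.6,.12):
    u=np.array([np.sin(th),np.cos(th)]); n=np.array([-np.cos(th),np.sin(th)])
    q=np.array([-49.5,40])+51*u+20*n; pts.append(W(*q)); print(round(th,2),np.round(q,1),np.round(pts[-1],2),np.round(pts[-1]-pts[-2],2))
print(pts[0]); st()
"
```

```text
0.13 [-62.7  93.2] [50.52 12.68] [1.52 0.15]
0.25 [-56.3  94.4] [51.14 12.89] [0.62 0.22]
0.37 [-49.7  94.8] [51.78 13.03] [0.64 0.14]
0.49 [-43.1  94.4] [52.44 13.1 ] [0.65 0.06]
0.61 [-36.7  93.3] [53.09 13.08] [ 0.66 -0.02]
0.73 [-30.4  91.3] [53.74 12.98] [ 0.65 -0.1 ]
0.85 [-24.4  88.7] [54.38 12.81] [ 0.63 -0.17]
0.97 [-18.7  85.3] [54.99 12.56] [ 0.61 -0.25]
1.09 [-13.5  81.3] [55.56 12.25] [ 0.57 -0.32]
1.21 [-8.8 76.7] [56.09 11.86] [ 0.53 -0.38]
1.33 [-4.7 71.6] [56.58 11.42] [ 0.48 -0.45]
1.45 [-1.3 66. ] [57.   10.92] [ 0.43 -0.5 ]
1.57 [ 1.5 60. ] [57.36 10.37] [ 0.36 -0.55]
[48.99639585 12.53156681]
t 8.35 eef [0.4627 0.3535 0.1279] box [-70.7 323.7] jaw 7.9 z [ 0.017 -0.016 -1.   ] F [ 0.   1.6 -0.3] w -0.0002 j [ 0.67  0.44  0.08  1.2  -0.02  2.1 ]
```

move_arm(
  series=[
    [[0.5,-4.5,0,1,1,0.7,0],[0.5,-4.5,0,0,0,0,0],[0.5,-4.5,0,0,0,0,0],[0.5,-4.5,0,0,0,0,0],[0.5,-3.5,0,0,0,0,0]],
  ],
)

```text
clock: 8.85
eef_pos: [0.4882, 0.1362, 0.1277]
tool_rot: [0.649, 0.761, 0.002, -0.0]
ft_force: [-0.1, 0.1, -0.3]
grip_width: 0.0001
```

```bash
python3 -c "
from h import *
st()"
```

```text
t 8.85 eef [0.4882 0.1362 0.1277] box [-78.1 105. ] jaw 9.1 z [ 0.002  0.004 -1.   ] F [-0.1  0.1 -0.3] w 0.0001 j [ 0.27  0.3  -0.13  1.13  0.    1.68]
```

move_arm(
  series=[
    [[0.2,-0.6,0,0,0,0,0],[0,0,-2,0,0,0,0],[0,0,-2,0,0,0,0],[0,0,-1.5,0,0,0,0],[0,0,0,0,0,0,0]],
  ],
)

```text
clock: 9.35
eef_pos: [0.4926, 0.1249, 0.073]
tool_rot: [0.653, 0.757, 0.004, 0.001]
ft_force: [-0.2, -0.8, -0.8]
grip_width: -0.0
```

```bash
python3 -c "
from h import *
st()
p,d=snap('side','s6.png'); cv2.imwrite('pics/s6z.png',cv2.resize(p[130:230,190:320,::-1],None,fx=6,fy=6,interpolation=3))"
```

```text
t 9.35 eef [0.4926 0.1249 0.073 ] box [-75.5  93.2] jaw 8.4 z [ 0.007  0.005 -1.   ] F [-0.2 -0.8 -0.8] w -0.0 j [ 0.25  0.35 -0.22  0.99  0.    1.67]
```

View pics/s6z.png

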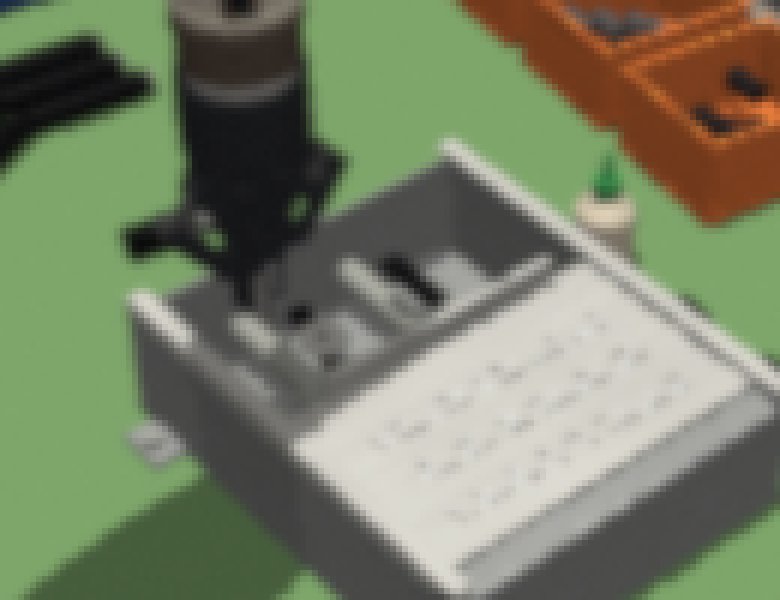

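move_arm(
  series=[
    [[-0.1,0,-1.2,0,0,0,0],[0,0,-1.2,0,0,0,0],[0,0,-0.8,0,0,0,0],[0,0,-0.3,0,0,0,0],[0,0,0,0,0,0,0]],
  ],
)

```text
clock: 9.9
eef_pos: [0.4939, 0.1268, 0.0382]
tool_rot: [0.652, 0.758, 0.007, 0.002]
ft_force: [0.7, -0.3, 0.2]
grip_width: -0.0002
```

```bash
python3 -c "
from h import *
st()
p,d=snap('side','s7.png'); cv2.imwrite('pics/s7z.png',cv2.resize(p[140:210,200:290,::-1],None,fx=8,fy=8,interpolation=3))"
```

```text
t 9.9 eef [0.4939 0.1268 0.0382] box [-73.9  94.9] jaw 8.6 z [ 0.012  0.007 -1.   ] F [ 0.7 -0.3  0.2] w -0.0002 j [ 0.25  0.39 -0.26  0.9   0.    1.67]
```

View pics/s7z.png

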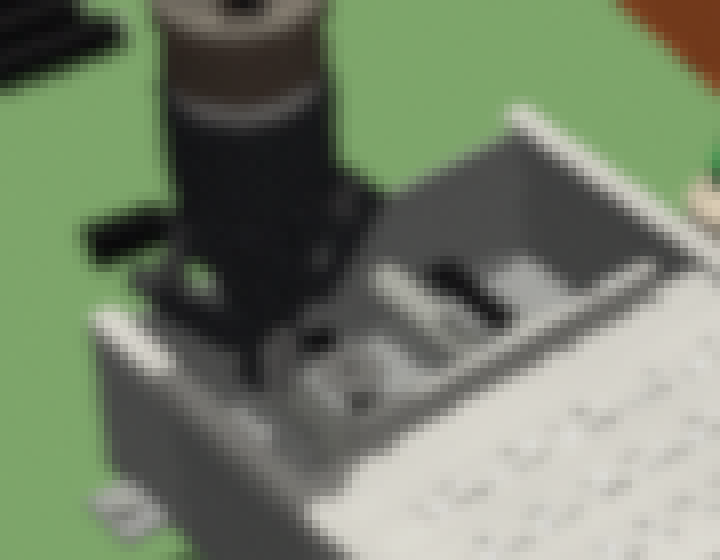

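move_arm(
  series=[
    [[0,0,-0.3,-0.4,0.7,0,0],[0.7,0,0,0,0,0,0],[0.7,0.1,0,0,0,0,0],[0.6,0.2,0,0,0,0,0],[0,0,0,0,0,0,0]],
  ],
)

```text
clock: 10.45
eef_pos: [0.512, 0.1287, 0.035]
tool_rot: [0.653, 0.758, -0.004, -0.002]
ft_force: [-1.2, 0.3, 0.8]
grip_width: -0.0001
```

```bash
python3 -c "
from h import *
st()"
```

```text
t 10.45 eef [0.512  0.1287 0.035 ] box [-55.7  94. ] jaw 8.5 z [-0.008 -0.003 -1.   ] F [-1.2  0.3  0.8] w -0.0001 j [ 0.25  0.44 -0.19  0.95 -0.    1.67]
```

move_arm(
  series=[
    [[0.6,0.1,0,0,-0.4,0,0],[0.7,0.1,0,0,0,0,0],[0.7,0,0,0,0,0,0],[0.7,-0.1,0,0,0,0,0],[0,0,0,0,0,0,0]],
  ],
)

```text
clock: 10.95
eef_pos: [0.5336, 0.1288, 0.033]
tool_rot: [0.653, 0.758, -0.007, -0.004]
ft_force: [-0.7, -0.4, 0.1]
grip_width: -0.0004
```

```bash
python3 -c "
from h import *
st()
p,d=snap('side','s8.png'); cv2.imwrite('pics/s8z.png',cv2.resize(p[140:210,200:290,::-1],None,fx=8,fy=8,interpolation=3))"
```

```text
t 10.95 eef [0.5336 0.1288 0.033 ] box [-34.3  90.8] jaw 8.5 z [-0.014 -0.005 -1.   ] F [-0.7 -0.4  0.1] w -0.0004 j [ 0.24  0.49 -0.13  0.97 -0.    1.66]
```

View pics/s8z.png

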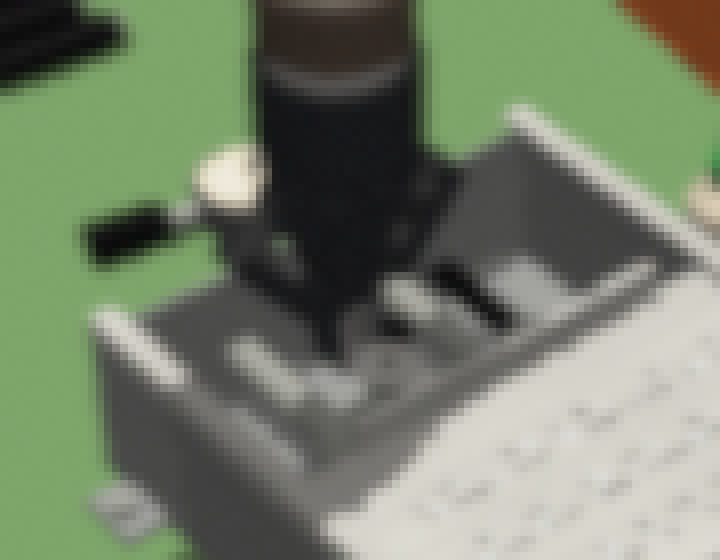

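move_arm(
  series=[
    [[0.6,-0.1,0.2,0.3,-0.8,0,0],[0.6,-0.2,0,0,0,0,0],[0.6,-0.3,0,0,0,0,0],[0.5,-0.4,0,0,0,0,0],[0.3,-0.3,0,0,0,0,0]],
  ],
)

```text
clock: 11.5
eef_pos: [0.5561, 0.118, 0.0339]
tool_rot: [0.651, 0.759, 0.0, -0.005]
ft_force: [-4.1, 3.0, 0.4]
grip_width: -0.0004
```

```bash
python3 -c "
from h import *
st()
p,d=snap('side','s9.png'); cv2.imwrite('pics/s9z.png',cv2.resize(p[140:210,200:290,::-1],None,fx=8,fy=8,interpolation=3))"
```

```text
t 11.5 eef [0.5561 0.118  0.0339] box [-13.7  76.8] jaw 8.7 z [-0.007  0.006 -1.   ] F [-4.1  3.   0.4] w -0.0004 j [ 0.2   0.51 -0.08  0.99  0.01  1.62]
```

View pics/s9z.png

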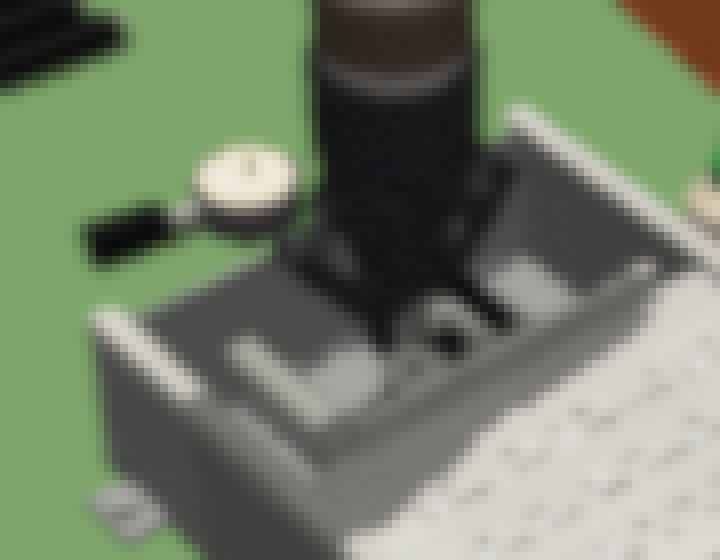

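move_arm(
  series=[
    [[0.4,-0.4,0,0,0,0,0],[0.4,-0.4,0,0,0,0,0],[0.3,-0.4,0,0,0,0,0],[0.2,-0.4,0,0,0,0,0],[0.2,-0.3,0,0,0,0,0]],
  ],
)

```text
clock: 12.05
eef_pos: [0.5733, 0.1032, 0.0348]
tool_rot: [0.65, 0.76, 0.005, -0.007]
ft_force: [-6.6, 10.0, 1.4]
grip_width: 0.0
```

```bash
python3 -c "
from h import *
st()"
```

```text
t 12.05 eef [0.5733 0.1032 0.0348] box [ 1.1 59.6] jaw 8.9 z [-0.004  0.017 -1.   ] F [-6.6 10.   1.4] w 0.0 j [ 0.17  0.53 -0.04  1.    0.02  1.58]
```

move_arm(
  series=[
    [[0,-0.3,0,0,0,0,0],[0,-0.3,0,0,0,0,0],[0,-0.3,0,0,0,0,0],[0,-0.3,0,0,0,0,0],[0,0,0,0,0,0,0]],
  ],
)

```text
clock: 12.55
eef_pos: [0.5741, 0.1046, 0.0354]
tool_rot: [0.647, 0.763, 0.016, -0.016]
ft_force: [-1.0, -0.6, -0.1]
grip_width: -0.0001
```

```bash
python3 -c "
from h import *
st()
p,d=snap('side','s10.png'); cv2.imwrite('pics/s10z.png',cv2.resize(p[140:210,200:290,::-1],None,fx=8,fy=8,interpolation=3))"
```

```text
t 12.55 eef [0.5741 0.1046 0.0354] box [ 2.  60.9] jaw 9.4 z [-0.003  0.045 -0.999] F [-1.  -0.6 -0.1] w -0.0001 j [ 0.16  0.53 -0.05  0.99  0.04  1.56]
```

View pics/s10z.png

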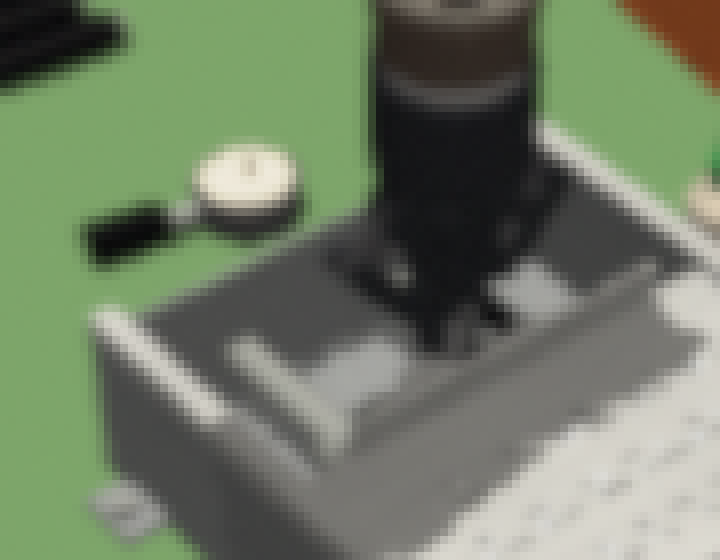

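move_arm(
  series=[
    [[-0.3,1.2,0,0,0,0,0],[0,0,2,-2.5,0,0,0],[0,0,4,0,0,0,0],[0,1,4,0,0,0,0],[-1,4,1,0,0,0,0]],
  ],
)

```text
clock: 13.1
eef_pos: [0.5659, 0.162, 0.1489]
tool_rot: [0.651, 0.759, -0.001, 0.005]
ft_force: [0.8, 0.6, 0.4]
grip_width: -0.0003
```

move_arm(
  series=[
    [[-2,4.5,0,0,0,0,0],[-2,4.5,0,0,0,0,0],[-2,4.5,0,0,0,0,0],[-2,4.5,0,0,0,0,0],[-1,3,0,0,0,0,0]],
  ],
)

```text
clock: 13.6
eef_pos: [0.4823, 0.3808, 0.1582]
tool_rot: [0.654, 0.757, 0.01, 0.014]
ft_force: [0.8, -0.2, 1.4]
grip_width: -0.0003
```

```bash
python3 -c "
from h import *
st()
p,d=snap('side','s11.png'); cv2.imwrite('pics/s11z.png',cv2.resize(p[130:250,190:340,::-1],None,fx=5,fy=5,interpolation=3))
p,d=snap('top','t11.png'); cv2.imwrite('pics/t11z.png',cv2.resize(p[140:240,195:275,::-1],None,fx=6,fy=6,interpolation=3))"
```

```text
t 13.6 eef [0.4823 0.3808 0.1582] box [-47.2 347.7] jaw 8.4 z [ 0.034 -0.003 -0.999] F [ 0.8 -0.2  1.4] w -0.0003 j [ 0.68  0.47  0.2   1.28 -0.02  2.11]
```

View pics/t11z.png

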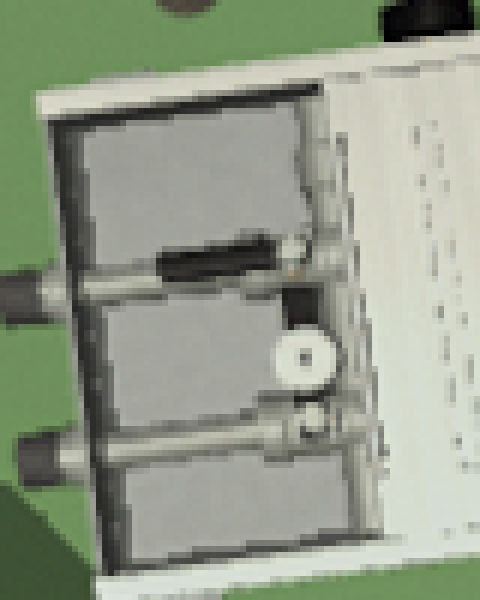

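View pics/s11z.png

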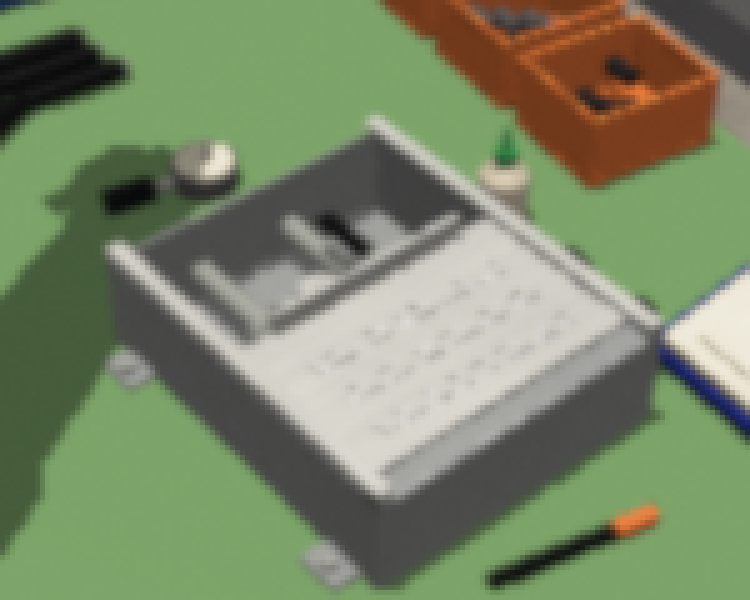

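```bash
python3 -c "
from h import *
a=np.radians(8.64); ex=np.array([np.cos(a),np.sin(a)]); ey=np.array([-ex[1],ex[0]])
def b(u,v,h):
    w=onz('top',195+u/6-.42,140+v/6-.42,h); q=w[:2]-[.5812,.0441]; return np.array([q@ex*1e3,q@ey*1e3])
s=b(314,419,.074); t=b(302,290,.070); g=b(305,357,.074); pt=b(160,267,.07)
print(s,t,g,pt)
for q in(t,g): d=q-s; print(np.arctan2(d[0],d[1]))
p=cv2.imread('pics/t11.png').astype(int); 
# centroid of white tag
m=cv2.inRange(cv2.imread('pics/t11.png')[140:240,195:275],(215,215,215),(255,255,255)); 
n,l,st_,c=cv2.connectedComponentsWithStats(m); print([(st_[k].tolist(),c[k]*6) for k in range(1,n) if st_[k][4]>8])
"
```

```text
[-52.00778553  40.00993663] [13.29523347 37.68078577] [-20.73599773  40.43357819] [ 34.45279944 106.94493521]
1.6064480316913743
1.5572500706540762
[([16, 97, 11, 3, 21], array([120.85714286, 587.42857143]))]
```

```bash
python3 -c "
from h import *
a=cv2.imread('pics/t5.png').astype(int);b=cv2.imread('pics/t11.png').astype(int)
c=cv2.imread('pics/top0.png').astype(int)
for n,x in(('t5',a),('t0',c)):
    d=(abs(b-x).max(2)>60).astype(np.uint8); k=cv2.connectedComponentsWithStats(d)
    print(n,[r.tolist() for r in k[2][1:] if r[4]>15])
st(); print(bot.job_done())"
```

```text
t5 [[57, 185, 10, 3, 24], [13, 188, 92, 196, 3341], [163, 188, 7, 11, 49], [242, 188, 7, 7, 36], [67, 190, 111, 182, 1700], [145, 194, 19, 40, 223], [110, 197, 39, 55, 771], [82, 201, 10, 16, 28], [85, 200, 16, 19, 74], [237, 203, 6, 7, 25], [95, 204, 13, 15, 44], [225, 206, 7, 6, 32], [242, 206, 7, 7, 18], [62, 210, 26, 30, 68], [114, 230, 12, 11, 50], [162, 231, 8, 10, 49], [110, 236, 9, 23, 38], [172, 239, 21, 31, 50], [121, 254, 3, 11, 21], [132, 265, 66, 107, 677], [194, 271, 11, 13, 16], [197, 289, 21, 44, 92], [234, 296, 35, 51, 150], [199, 373, 10, 9, 28]]
t0 [[206, 154, 53, 81, 1050], [57, 185, 10, 3, 24], [0, 188, 178, 196, 16136], [163, 188, 13, 13, 102], [209, 190, 5, 23, 41], [145, 194, 121, 120, 907], [121, 197, 14, 37, 277], [173, 201, 62, 71, 582], [96, 204, 14, 33, 180], [160, 212, 6, 10, 21], [110, 214, 17, 31, 76], [216, 215, 12, 4, 31], [106, 222, 7, 13, 35], [200, 242, 9, 12, 35], [134, 266, 79, 71, 2267], [213, 266, 7, 11, 31], [207, 268, 7, 9, 22], [225, 273, 8, 12, 27], [218, 279, 7, 7, 17], [232, 280, 11, 21, 54], [241, 284, 7, 12, 22], [218, 286, 11, 7, 20], [244, 298, 7, 8, 18], [138, 306, 73, 78, 1152], [234, 315, 48, 36, 1090], [208, 340, 20, 27, 108], [245, 352, 29, 19, 232], [296, 364, 11, 20, 87], [218, 368, 8, 16, 32]]
t 13.7 eef [0.4821 0.3824 0.158 ] box [-47.1 349.4] jaw 8.6 z [ 0.034 -0.002 -0.999] F [ 0.1 -0.6 -0.1] w -0.0005 j [ 0.68  0.47  0.21  1.28 -0.02  2.1 ]
the job is handed in; nothing more can be done
None
```

The cover is fully open and the tagged lever (stem at x = -50 mm) is shut square across its pipe. I handed the job in at 13.7 s, with the arm clear of everything.

**Cover:** I pushed it by the lip until it stopped. The force rose to about 15 N and the arm moved no further. Its far edge measured at y ≈ -134 mm in the box frame, which is where it should be at 140 mm open. The pictures taken after the lever push show it in the same place.

**Tagged lever:** I pushed it clockwise until it stopped, at about 12 N. From the top picture its angle is 1.56 rad using the tag and 1.61 rad using the tip. They disagree by about 0.05 rad because of pixel error, and 1.571 lies between them.

**Plain lever:** Its tip measured (34, 107) mm in the box frame, against (36, 107) mm before the lever push, so it has not moved.

**Problems and limits:**
- **First push missed:** The visible fingertips sat about 23 mm above the reported TCP, so the fingers passed over the lip without touching it. I measured the offset with the side camera, allowed for it and pushed again.
- **Loose things:** The gauge, oil bottle and marker look unmoved in the close-up pictures. The final before-and-after picture comparison could not confirm this for everything, because the arm and its shadow covered large areas near the tubes. I did not check the tape measure separately. The arm never went near the tubes or the tape measure.

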